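Fit the crank to the coffee mill

ROBOT

A 6-joint arm with a two-finger parallel gripper is mounted at the origin on the work surface. World frame = base frame: x ahead of the robot, y to its left, z up, the work surface at z = 0. Lengths are in mm, angles in rad, forces in N, time in s.
With the tool pointing down it reaches from about 400 to 925 mm from the base axis. Payload 3.4 kg.
Tool frame: the origin (TCP) lies at the very end of the fingers, on their centre line; the grasp point (between the pads) lies 19 mm behind it; z points along the fingers, y is the line along which they close (so a half turn about z gives the same grasp; the last joint's range is limited). The gripper opens to 85 mm and grips with 20 to 120 N. Pads are 22 mm wide; open, the fingers measure 114 mm over their backs; the gripper's body (76 mm by 85 mm) begins 54 mm behind the grasp point. The pads swing forward as they close: fully open they stand 13 mm farther back than shut.
Start: joints at [-1.296, 0.307, 1.506, -0, 1.328, -0.073], TCP at [196.494, -540.389, 192.705] pointing down, gripper open.
Joint ranges: [-3.12, 3.12], [-1.05, 2.28], [0.14, 2.33], [-1.42, 4.57], [0.1, 2.73], [-2.68, 2.68]. Speed limits (rad/s): [2.57, 2.57, 3.14, 3.14, 3.14, 3.14].

INTERFACE

Orientations are given as a unit quaternion [x, y, z, w].
In Python, from station import ctrl gives the robot as it stands. The module is installed in compiled form; this text tells all that it offers.
- The arm moves only by the tool apply_moves, never from a script. Its argument "targets" is a list of rows, each an object with "rotation": the turn, a rotation vector about the tool's x, y, z in rad, a list of three; "delta_pos": the shift along the tool's x, y, z in cm, a list of three; "jaw": the opening, from 0 (shut) to 1 (fully open). A call has 1 to 20 rows; each row is the pose to reach, as a shift and turn from the pose commanded when the call began, along the tool's axes at that moment; what a row does not reach only later rows make up. A row lasts 1/8 s, in which the tool goes at most 62.5 mm and 10.7 degrees, less where a joint would pass 70% of its speed; a pose out of reach is approached as far as the arm can. A call with a gripper value outside its range is refused whole. The fingers move at their own pace and stop on an object; "force" is the grip in N (left out, the last holds). Time passes only in rows, so rows that repeat a pose let the fingers close. It gives the time, the measured TCP pose, the force, the opening and the grip force at its end, in the units of the state.
- ctrl.get_obs(): the state, without advancing time (a new reading comes with each control period).
- ctrl.snapshot(name): name is "side" or "top" or "wrist"; returns (picture, depth): 384x512x3 uint8, blue, green, red; 384x512 float32, mm along the optical axis (not along the pixel's ray), 0 where there is no reading.
- ctrl.calibration(name): a dict with "fx", "fy", "cx", "cy" (pixels), "R" (3x3) and "t" (3): a world point X has camera coordinates R X + t; the wrist camera has in their place "hand_eye" (4x4, takes a point from camera to tool coordinates, whose origin is the TCP and whose axes are the flange's). Camera axes: x right, y down, z forward; pixel columns grow to the right and rows downward; lengths in mm; the calibration is good to about 2 mm. A picture is of the moment at which its call begins: read the wrist's pose just before it. calibration takes no time and is no camera call.
- ctrl.close_job(): hands the job in; it is judged then, once.
The state is a dict: "time_s": time; "q": joint angles; "qd": joint speeds; "joint_torque": joint torques, N m; "eef_pos": TCP position; "eef_rot": TCP orientation; "wrist_force": force on the tool from outside, world axes, zero at the start; "ft_torque": the same for the moment, N m; "finger_gap": finger opening in mm; "gripper_force": force on a finger pad.
Only numpy, scipy, OpenCV 4.12 (cv2) and the standard library are available. Lean on these libraries where they do the work, as an engineer would, in place of code of your own. Each camera call takes 0.05 s, during which the arm holds its last target. There are 200 camera calls.

TASK

The coffee mill's crank has been left lying on the walnut tray. Thread its splined hub onto the mill's upright shaft, feeling gently for the angle at which the splines match and never forcing it, and slide it fully home on the shoulder; then wind the crank clockwise (seen from above) by at least half a turn so that it drives the shaft, and let go. Leave the crockery and the candlestick as they stand.

Things in the scene. Friction and masses are not known exactly. Their poses are not given: they have to be found in the camera images.
- crank: Loose steel crank, 0.14 to 0.22 kg, lying flat, right side up, on the tray. Origin: on the bore's axis at the hub's flat underside; z is the bore's axis (up), x runs along the arm to the knob. The flat arm is 16 mm wide, 7 mm thick (z 0 to 7) and ends 104 mm from the axis. Only hub and knob stand above the arm.
- crank_hub (a point): Centre of the hub's top face, on the bore's axis, 30 mm above the crank's underside, axes as the crank's. The hub is a block 28 mm long (x), 25 mm wide between two parallel flats (y; hold it by these from above), 30 mm high, bored right through: 12.6 mm across the lands, with four grooves 4.8 mm wide, 20 mm across, 90 deg apart, one along +x.
- crank_knob (a point): Middle of the crank's round walnut knob, on its axis, 95 mm from the bore's axis along the crank's x, 28 mm above the crank's underside. The knob is 25 mm in diameter from 18 to 40 mm above the underside (narrower from 10 and up to 46) and spins freely on its upright pin, so it can be pinched from above and carried round without turning the hand.
- mill: The coffee mill: walnut box 128 mm square, 87 mm high, with a brass hopper dome on top, 102 mm across, up to 116 mm; a small drawer knob on its -x side. It stands fast and does not move. Origin: centre of its underside, z up.
- mill_seat (a point): On the axis of the mill's upright steel shaft, at its shoulder (25 mm across), 125 mm above the table: the hub's underside must come to rest here. From here up the shaft has four splines 4 mm wide, 18 mm across, 18 mm high, 90 deg apart. The axes are the mill box's: they tell nothing of the splines' angle, which differs every time and is not measured.
- shaft_tip (a point): Tip of the mill's shaft, 36 mm above mill_seat. Above the splines the shaft is a plain round nose 11.4 mm in diameter (18 to 31 mm above mill_seat), tapering to 4.4 mm at this tip; it guides the hub before the splines meet. Play on each side of a spline in its groove is 0.4 mm, so the angle must match to about 3 deg.
- shaft (a joint): How far the shaft has been turned since the start, rad, clockwise from above positive; 0 at the start however the splines then stand. It stays where left and resists with about 0.22 N m, far more than a hub resting lightly on the spline ends can drag. More than 40 N between crank and shaft, pressing or levering, is forcing it.
- tray: Fixed walnut tray, 220 by 340 mm (x, y), floor 8 mm above the table, rim 22 mm high. Origin: centre of its underside
- dish: Small pinkish ceramic bowl on the tray, 68 mm across, 24 mm high; leave alone. Origin: centre of its underside
- cup: White mug, 74 mm across, 65 mm high; leave alone. Origin: centre of its underside
- vase: White bud vase, 72 mm across, 102 mm high; leave alone. Origin: centre of its underside
- candlestick: Brass candlestick without candle, base 90 mm across, 160 mm high; leave alone. Origin: centre of its underside
Not all that is in view belongs to the job. Of the things that look like the crank, the smallest one is meant.

How it is judged (in metres and radians):
On the way, in this order (a step that is already met when the one before it is completed fails the run):
1. the crank's hub is fully home on the shaft (z of crank in the frame of mill_seat below 0.003 m and horizontal distance between crank and mill_seat below 0.003 m and angle between crank's own z axis and vertical below 0.09 rad), for 0.2 s.
2. the shaft has been wound half a turn clockwise with the crank home (value of joint shaft above 2.9 rad and z of crank in the frame of mill_seat below 0.004 m), for 0.1 s.
At the end, for the whole second after the job is handed in: The crank sits level (within 5 deg) on the mill's shaft, its underside within 3 mm of the shoulder and its bore within 3 mm of the shaft's axis; the shaft has been wound at least 2.9 rad clockwise; crank and shaft are at rest and the hand is off them (all of step 1 and value of joint shaft above 2.9 rad and linear speed of crank below 0.02 m/s and velocity of joint shaft below 0.05 rad/s); the robot touches nothing.
It fails at once if the crank was forced: more than 40 N between crank and shaft (contact force between crank and shaft above 40 N).
It fails at once if the dish, cup, vase or candlestick was shifted by more than 15 mm or tipped (distance of any of dish, cup, vase, candlestick from where it was at the start of the episode above 0.015 m or angle between any of dish, cup, vase, candlestick's own z axis and vertical above 0.25 rad).
It also fails if it takes over 72 s, if anything falls off the work surface, if the arm or the gripper's body presses on something with over 40 N, if the wrist force passes 120 N, or if a joint passes its speed limit or range.

## Working session

There is one attempt and no reset: what is moved stays moved. The work goes in short steps, Python scripts to look and compute and a tool call to move; the robot and the scene stay as the last step left them, time stands still between calls to the robot, and variables do not carry over. Pictures are saved under pics/ and viewed, at most 10 in all, crops included, and the job is handed in when it is done.

Besides the shell and the picture viewer there is one more tool, called after "Call:" as a command line: name --argument value ..., lists and objects as JSON in quotes. apply_moves: Moves the arm, as the interface text tells. Its arguments: {"type":"object","properties":{"targets":{"type":"array","items":{"type":"object","properties":{"rotation":{"type":"array","items":{"type":"number"}},"delta_pos":{"type":"array","items":{"type":"number"}},"jaw":{"type":"number"}}}},"force":{"type":"number"}},"required":["targets"]}

```bash
mkdir -p pics
cat > h.py <<'E'
import numpy as np, cv2
from station import ctrl
from scipy.spatial.transform import Rotation as Rn
def cam(n):
    c=ctrl.calibration(n); K=np.array([[c['fx'],0,c['cx']],[0,c['fy'],c['cy']],[0,0,1.]])
    if 'hand_eye' in c:
        o=ctrl.get_obs(); T=np.eye(4); T[:3,:3]=Rn.from_quat(o['eef_rot']).as_matrix(); T[:3,3]=o['eef_pos']
        M=np.linalg.inv(T@np.array(c['hand_eye'])); return K,M[:3,:3],M[:3,3]
    return K,np.array(c['R']),np.array(c['t'])
def onplane(C,px,z):
    K,R,t=C; px=np.atleast_2d(px).astype(float)
    d=(R.T@np.linalg.inv(K)@np.c_[px,np.ones(len(px))].T).T; o=-R.T@t
    return o+d*((z-o[2])/d[:,2])[:,None]
def cloud(C,D):
    K,R,t=C; v,u=np.mgrid[:D.shape[0],:D.shape[1]]
    P=np.stack([(u-K[0,2])*D/K[0,0],(v-K[1,2])*D/K[1,1],D],-1)
    W=(P-t)@R; W[D==0]=np.nan; return W
def proj(C,X):
    K,R,t=C; p=K@(R@np.asarray(X,float)+t); return p[:2]/p[2]
E
python3 - <<'E'
from h import *
im={}
for n in ['top','side']:
    C=cam(n); p,d=ctrl.snapshot(n); np.savez(f'pics/{n}0.npz',p=p,d=d); cv2.imwrite(f'pics/{n}0.png',p)
    print(n,C[0][0,0],-C[1].T@C[2])
print(ctrl.get_obs())
E
```

```text
top 478.24730030222406 [ 296.04500614   37.91623569 1566.50852694]
side 486.7232675046727 [-406.81024907 1000.02514815  882.78407551]
{'time_s': 0.1, 'q': array([-1.29547274e+00,  3.07502114e-01,  1.50753726e+00,  6.67839554e-06,
        1.32840238e+00, -7.34914603e-02]), 'qd': array([-8.64665042e-04, -1.94497465e-03, -3.94162289e-03,  9.41741376e-04,
        3.51054118e-04, -6.97456310e-05]), 'joint_torque': array([ 4.06785739e-04, -4.58531642e+01, -2.52609193e+01, -8.69238283e-05,
        5.59055348e-03,  9.23413836e-06]), 'eef_pos': array([ 196.32081094, -539.70818492,  191.87304431]), 'eef_rot': array([ 9.84829240e-01,  1.73523814e-01, -8.99192373e-05, -9.20171911e-04]), 'wrist_force': array([-0.51802714, -0.86611079,  0.53495135]), 'ft_torque': array([ 0.0295623 ,  0.005082  , -0.02309488]), 'gripper_force': 0.0, 'finger_gap': 85.39426852981349}
```

View pics/top0.png

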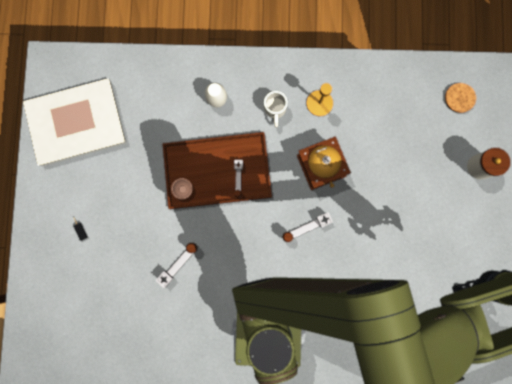

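View pics/side0.png

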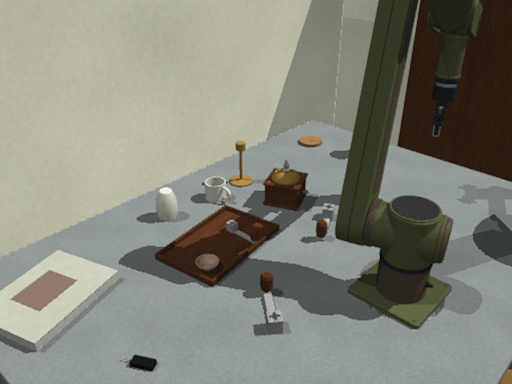

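Top view: three crank-like things: on the tray, hub (238,163); on the table, hub (164,279) and hub (325,219). The task says the meant one lies on the tray, and it looks smallest. I'll check the sizes and an enlarged crop.

Run:
```python
from h import *
C=cam('top'); f=np.load('pics/top0.npz'); p,d=f['p'],f['d']; W=cloud(C,d)
cr=cv2.resize(p[125:300,140:360],None,fx=3.5,fy=3.4,interpolation=cv2.INTER_CUBIC); cv2.imwrite('pics/crop.png',cr)
for n,px in dict(hub=(238,163),knob=(239,188),A=(164,279),Ak=(192,247),B=(325,219),Bk=(288,237),dish=(181,188),mill=(326,160),cup=(275,103),vase=(216,95),cs=(324,90),tl=(165,145),tr=(265,133),br=(271,198),bl=(169,207)).items():
    print(n,W[px[1],px[0]].round(1), onplane(C,px,30)[0].round(0))
hsv=cv2.cvtColor(p,cv2.COLOR_BGR2HSV); m=((hsv[...,1]<60)&(hsv[...,2]>110)).astype(np.uint8)
m[:, :]*=((W[...,2]>8)).astype(np.uint8)
n,l,s,c=cv2.connectedComponentsWithStats(m)
for i in range(1,n):
    if 20<s[i][4]<3000 : print(s[i],c[i].round(1))
```

```text
hub [540.2 115.2   6.5] [536. 114.  30.]
knob [456.3 108.8  16.8] [455. 108.  30.]
A [156.2 342.1   2.1] [159. 337.  30.]
Ak [262.5 247.1  66.7] [262. 252.  30.]
B [ 363.9 -174.3    0.4] [ 363. -170.   30.]
Bk [301.9 -51.   66.2] [302. -53.  30.]
dish [451.7 299.   11.4] [450. 296.  30.]
mill [ 534.2 -155.3  147.6] [ 554. -171.   30.]
cup [747.7  -2.2   1.9] [740.  -1.  30.]
vase [740.1 186.8 101.6] [762. 194.  30.]
cs [ 746.5 -145.3  158.8] [ 788. -162.   30.]
tl [592.  357.2  18.1] [590. 355.  30.]
tr [644.6  28.7   0.7] [638.  29.  30.]
br [428.1   3.4  -2.6] [425.   4.  30.]
bl [387.8 333.4  22.1] [387. 332.  30.]
[205  82  24  25 426] [216.   94.1]
[264  90  24  37 306] [275.5 105.4]
[323 157   7   7  38] [326.1 159.7]
[234 160   9   9  57] [238.3 163.6]
[236 172   5  18  86] [238.  180.6]
[476 175  16   4  40] [483.8 176.4]
[290 212  43  27 287] [313.3 224.1]
[156 251  35  36 288] [172.  270.4]
[267 277  50   1  50] [291.5 277. ]
[323 278  42   1  42] [343.5 278. ]
[371 279  54  36  88] [403.  290.6]
```

View pics/crop.png

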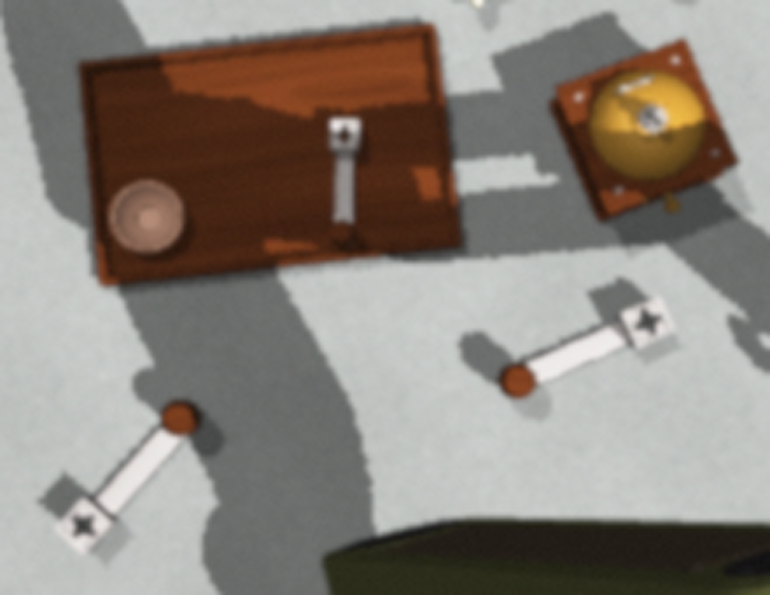

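The crop confirms it: the crank on the tray, with its hub top at (345,132) and knob at (345,238), is the smallest of the three. Next I plan a wrist look at the mill and then at the crank.

```bash
cat >> h.py <<'E'
def goto(pos,yaw,T0=None):
    "tool-axis delta cm and yaw turn, to TCP pos, tool x at yaw(deg), pointing down"
    o=ctrl.get_obs(); R0=Rn.from_quat(o['eef_rot']); p0=np.array(o['eef_pos'])
    c,s=np.cos(np.radians(yaw)),np.sin(np.radians(yaw))
    Rt=Rn.from_matrix([[c,s,0],[s,-c,0],[0,0,-1]])
    print('t',o['time_s'],'pos',p0.round(1),'d',(R0.inv().apply(np.array(pos)-p0)/10).round(3),'rot',(R0.inv()*Rt).as_rotvec().round(4))
E
python3 - <<'E'
from h import *
c=ctrl.calibration('wrist'); print(np.array(c['hand_eye']).round(3),c['fx'],c['cx'],c['cy'])
goto([450,-165,330],20); goto([535,-165,330],0);
E
```

```text
[[ 2.00000e-03 -9.49000e-01 -3.16000e-01  8.22460e+01]
 [ 1.00000e+00  2.00000e-03  0.00000e+00 -7.78000e-01]
 [ 0.00000e+00 -3.16000e-01  9.49000e-01 -1.81599e+02]
 [ 0.00000e+00  0.00000e+00  0.00000e+00  1.00000e+00]] 269.4754933643486 252.50119060131894 194.67288929034817
t 0.1 pos [ 196.3 -539.7  191.9] d [ 36.649 -26.569 -13.759] rot [-0.0018 -0.0001 -0.0003]
t 0.1 pos [ 196.3 -539.7  191.9] d [ 44.637 -23.664 -13.763] rot [-1.800e-03  2.000e-04  3.488e-01]
```

Call:
apply_moves --targets '[{"delta_pos":[8,-4,-6.8],"rotation":[0,0,0],"jaw":1},{"delta_pos":[8,-4,-6.8],"rotation":[0,0,0.15],"jaw":1},{"delta_pos":[43.5,-25,-6.8],"rotation":[0,0,0.35],"jaw":1},{"delta_pos":[43.5,-25,-6.8],"rotation":[0,0,0.35],"jaw":1},{"delta_pos":[43.5,-25,-6.8],"rotation":[0,0,0.35],"jaw":1},{"delta_pos":[43.5,-25,-6.8],"rotation":[0,0,0.35],"jaw":1},{"delta_pos":[43.5,-25,-6.8],"rotation":[0,0,0.35],"jaw":1},{"delta_pos":[43.5,-25,-6.8],"rotation":[0,0,0.35],"jaw":1},{"delta_pos":[43.5,-25,-6.8],"rotation":[0,0,0.35],"jaw":1},{"delta_pos":[43.5,-25,-6.8],"rotation":[0,0,0.35],"jaw":1},{"delta_pos":[43.5,-25,-6.8],"rotation":[0,0,0.35],"jaw":1},{"delta_pos":[43.5,-25,0.7],"rotation":[0,0,0.35],"jaw":1},{"delta_pos":[43.5,-25,0.7],"rotation":[0,0,0.35],"jaw":1},{"delta_pos":[43.5,-25,0.7],"rotation":[0,0,0.35],"jaw":1}]'

```text
time_s: 1.85
eef_pos: [518.8, -157.5, 185.4]
eef_rot: [1.0, -0.001, -0.001, -0.0]
wrist_force: [0.0, -0.0, 0.8]
finger_gap: 85.6
gripper_force: 0.0
```

Run:
```python
from h import *
C=cam('wrist'); p,d=ctrl.snapshot('wrist'); np.savez('pics/w1.npz',p=p,d=d,K=C[0],R=C[1],t=C[2])
print(ctrl.get_obs()['eef_pos'],ctrl.get_obs()['eef_rot'])
u,v=proj(C,[532,-155,161]).round().astype(int); print(u,v)
u0,v0=max(u-100,0),max(v-75,0)
cv2.imwrite('pics/w1.png',np.vstack([p,]))
cv2.imwrite('pics/w1c.png',cv2.resize(p[v0:v0+150,u0:u0+200],None,fx=4,fy=4,interpolation=cv2.INTER_CUBIC)); print(u0,v0)
```

```text
[ 520.17142477 -157.84701088  186.71316953] [ 9.99999059e-01 -1.28293278e-03  4.27833880e-04  2.28536431e-04]
251 195
151 120
```

View pics/w1c.png

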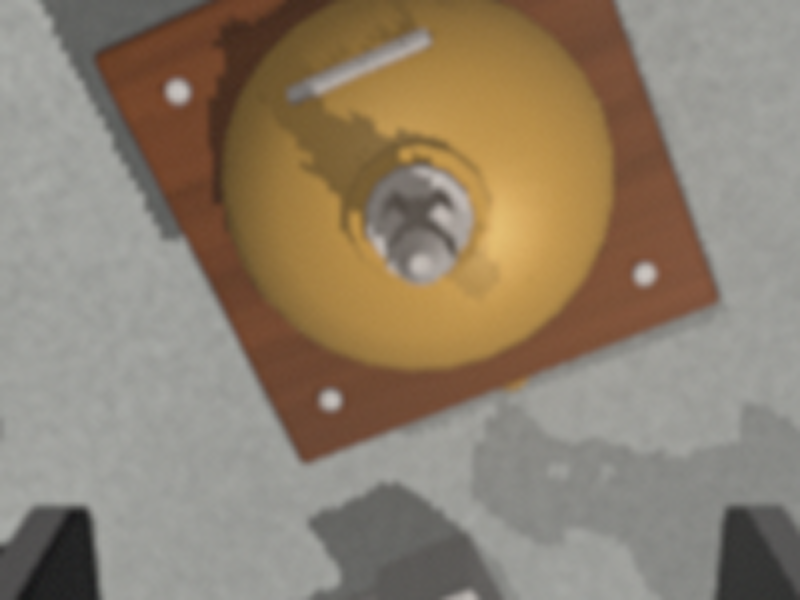

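Crop: the shaft tip is at crop (420,262), i.e. pixel (256,185.5), with the shoulder disc around it at crop (420,218). The splines are too small to read here, so I'll compute the axis and enlarge that spot.

```bash
cat >> h.py <<'E'
def camc(pos,yaw):
    "wrist camera for a commanded pose"
    c=ctrl.calibration('wrist'); K=np.array([[c['fx'],0,c['cx']],[0,c['fy'],c['cy']],[0,0,1.]])
    a=np.radians(yaw); T=np.eye(4); T[:3,:3]=[[np.cos(a),np.sin(a),0],[np.sin(a),-np.cos(a),0],[0,0,-1]]; T[:3,3]=pos
    M=np.linalg.inv(T@np.array(c['hand_eye'])); return K,M[:3,:3],M[:3,3]
E
python3 - <<'E'
from h import *
f=np.load('pics/w1.npz'); p=f['p']; C=camc([520.2,-157.1,185.7],-.1)
print(onplane(C,(256,185.5),160).round(1))
g=p[150:205,225:290]
H=cv2.cvtColor(g,cv2.COLOR_BGR2HSV); S=H[...,1]
m=(S<60).astype(np.uint8); n,l,s,c=cv2.connectedComponentsWithStats(m); i=1+np.argmax(s[1:,4]); print(s[i],c[i]+[225,150])
# shoulder centre check
for z,px in ((160,(256,185.5)),(125,(256,174.5))): print(z,onplane(C,px,z).round(1))
print([ (z,proj(C,[*onplane(C,(256,185.5),160)[0][:2],z]).round(1)) for z in (125,143,161)])
gg=cv2.cvtColor(g,cv2.COLOR_BGR2GRAY); gg=cv2.createCLAHE(2,(2,2)).apply(gg)
cv2.imwrite('pics/sp.png',cv2.resize(gg,None,fx=10,fy=10,interpolation=cv2.INTER_CUBIC))
Ct=cam('top'); ft=np.load('pics/top0.npz')['p']
print('top tip',onplane(Ct,(326.1,159.7),150))
E
```

```text
[[ 540.8 -158.9  160. ]]
[ 18  11  26  30 577] [255.31195841 174.88041594]
160 [[ 540.8 -158.9  160. ]]
125 [[ 541.1 -159.3  125. ]]
[(125, array([255.6, 174.8])), (143, array([255.8, 179.9])), (161, array([256. , 185.9]))]
top tip [[ 534.67841931 -155.26931441  150.        ]]
```

View pics/sp.png

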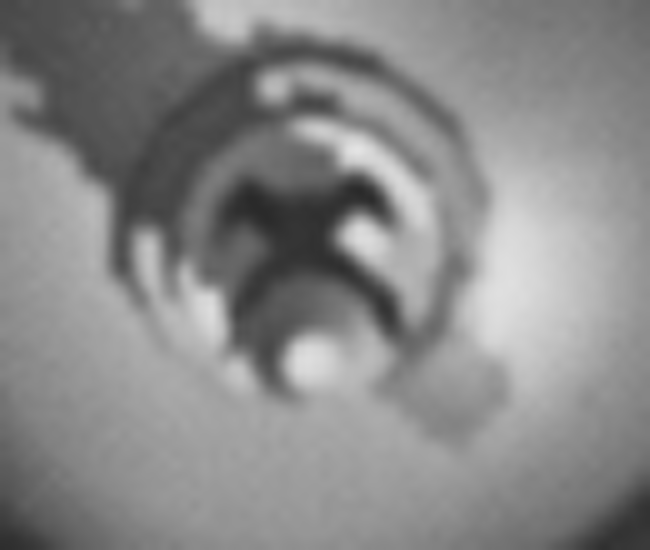

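Enlarged: nose tip at (315,360), and the lit ends of two splines at (360,240) and (245,245). That puts the splines roughly diagonal, about 45–49° mod 90. Next I'll put the camera straight above the shaft, closer in, for a sharper reading.

Call:
apply_moves --targets '[{"delta_pos":[-6.1,0.2,1],"rotation":[0,0,0]},{"delta_pos":[-6.1,0.2,5],"rotation":[0,0,0]},{"delta_pos":[-6.1,0.2,5.7],"rotation":[0,0,0]},{"delta_pos":[-6.1,0.2,5.7],"rotation":[0,0,0]},{"delta_pos":[-6.1,0.2,5.7],"rotation":[0,0,0]}]'

```text
invalid input at $.targets[0]: expected keys rotation, delta_pos, jaw
```

Run:
```python
from h import *
C=camc([459.2,-159.1,128.7],-.1); p,d=ctrl.snapshot('wrist'); p2,_=ctrl.snapshot('wrist'); p=((p.astype(int)+p2)//2).astype(np.uint8)
np.savez('pics/w2.npz',p=p,d=d)
o=ctrl.get_obs(); print(o['eef_pos'],o['eef_rot'])
c=[proj(C,[541,-159,z]).round(1) for z in (125,143,161)]; print(c)
u,v=c[1].astype(int); g=cv2.cvtColor(p,cv2.COLOR_BGR2GRAY)[v-30:v+30,u-30:u+30]
cv2.imwrite('pics/sp2.png',cv2.resize(cv2.normalize(g,None,0,255,cv2.NORM_MINMAX),None,fx=10,fy=10,interpolation=cv2.INTER_CUBIC)); print(u-30,v-30)
```

```text
[ 521.28773142 -157.87799284  187.79877588] [ 9.99997658e-01 -1.00892505e-03  1.77519299e-03  7.16897773e-04]
[array([253.9, 105.1]), array([254.1, 105.2]), array([254.2, 105.2])]
224 75
```

View pics/sp2.png

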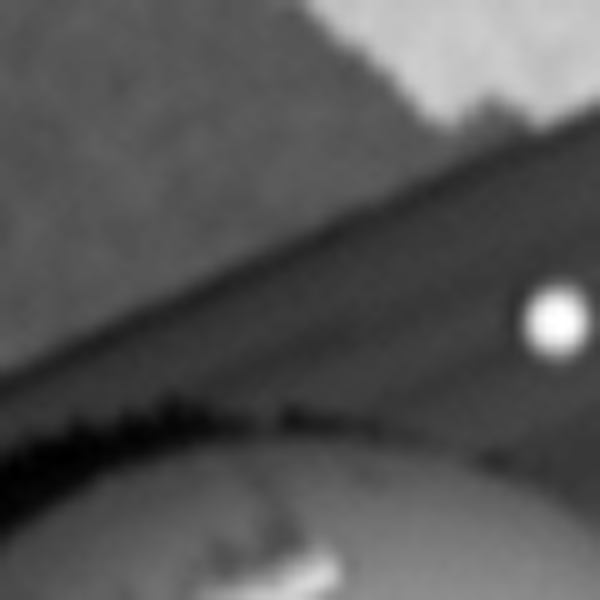

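The move was refused because each row needs a jaw value, so this crop shows only the dome's edge. Repeating the move with jaw included.

Call:
apply_moves --targets '[{"delta_pos":[-6.1,0.2,1],"rotation":[0,0,0],"jaw":1},{"delta_pos":[-6.1,0.2,5],"rotation":[0,0,0],"jaw":1},{"delta_pos":[-6.1,0.2,5.7],"rotation":[0,0,0],"jaw":1},{"delta_pos":[-6.1,0.2,5.7],"rotation":[0,0,0],"jaw":1},{"delta_pos":[-6.1,0.2,5.7],"rotation":[0,0,0],"jaw":1}]'

```text
time_s: 2.62
eef_pos: [460.9, -159.4, 130.2]
eef_rot: [1.0, -0.0, 0.001, 0.001]
wrist_force: [0.4, -0.2, 0.6]
finger_gap: 85.3
gripper_force: 0.0
```

Run:
```python
from h import *
C=camc([459.2,-159.1,128.7],-.1); p,d=ctrl.snapshot('wrist'); e=[]
for i in range(3):
    e.append(ctrl.get_obs()['eef_pos']); p2,_=ctrl.snapshot('wrist')
p=((p.astype(int)+p2)//2).astype(np.uint8)
np.savez('pics/w2.npz',p=p,d=d); print(np.round(e,1))
c=[proj(C,[541,-159,z]).round(1) for z in (125,143,161)]; print(c)
u,v=c[1].astype(int); g=cv2.cvtColor(p,cv2.COLOR_BGR2GRAY)[v-30:v+30,u-30:u+30]
cv2.imwrite('pics/sp3.png',cv2.resize(cv2.normalize(g,None,0,255,cv2.NORM_MINMAX),None,fx=10,fy=10,interpolation=cv2.INTER_CUBIC)); print(u-30,v-30)
```

```text
[[ 460.7 -159.3  130. ]
 [ 460.3 -159.2  129.8]
 [ 460.  -159.   129.6]]
[array([253.9, 105.1]), array([254.1, 105.2]), array([254.2, 105.2])]
224 75
```

View pics/sp3.png

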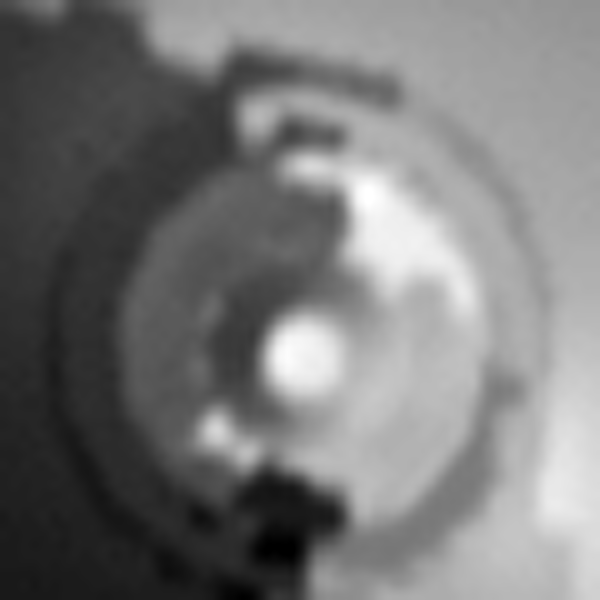

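The splines are at about −40° (equivalently 50° mod 90): lit end faces at (220,430) and (395,235) about the nose tip (303,355). The tip is at pixel (254,110), so the axis is near (539.7, −159.1). Now over to the crank.

Call:
apply_moves --targets '[{"delta_pos":[7,-27,-0.5],"rotation":[0,0,0],"jaw":1},{"delta_pos":[7,-27,-0.5],"rotation":[0,0,0],"jaw":1},{"delta_pos":[7,-27,-0.5],"rotation":[0,0,0],"jaw":1},{"delta_pos":[7,-27,-0.5],"rotation":[0,0,0],"jaw":1},{"delta_pos":[7,-27,5.4],"rotation":[0,0,0],"jaw":1},{"delta_pos":[7,-27,5.4],"rotation":[0,0,0],"jaw":1},{"delta_pos":[7,-27,5.4],"rotation":[0,0,0],"jaw":1},{"delta_pos":[7,-27,5.4],"rotation":[0,0,0],"jaw":1},{"delta_pos":[7,-27,5.4],"rotation":[0,0,0],"jaw":1},{"delta_pos":[7,-27,5.4],"rotation":[0,0,0],"jaw":1},{"delta_pos":[7,-27,5.4],"rotation":[0,0,0],"jaw":1}]'

```text
time_s: 4.2
eef_pos: [529.4, 110.9, 75.2]
eef_rot: [1.0, -0.001, 0.0, -0.0]
wrist_force: [-0.1, -0.2, -0.4]
finger_gap: 85.4
gripper_force: 0.0
```

Run:
```python
from h import *
e=[]
for i in range(3):
    e.append(ctrl.get_obs()['eef_pos']); p,d=ctrl.snapshot('wrist')
print(np.round(e,1)); C=camc([529.2,110.9,74.7],-.1)
np.savez('pics/w3.npz',p=p,d=d); cv2.imwrite('pics/w3.png',p)
H=cv2.cvtColor(p,cv2.COLOR_BGR2HSV); m=((H[...,1]<70)&(H[...,2]>95)).astype(np.uint8)
n,l,s,c=cv2.connectedComponentsWithStats(m)
for i in range(1,n):
    if s[i][4]>60:
        r=cv2.minAreaRect(np.argwhere(l==i)[:,::-1].astype(np.float32)); print(s[i],c[i].round(1),[np.round(x,1) for x in r])
```

```text
[[529.4 110.9  75.2]
 [529.3 111.   75. ]
 [529.3 111.   74.9]]
[    0     0   512   371 73374] [315.6 105.1] [array([255.5, 185. ]), array([370., 511.]), np.float64(90.0)]
[ 236  178   31  100 2151] [251.5 219.9] [array([251. , 227.5]), array([99., 30.]), np.float64(90.0)]
[   0  224   43  139 3096] [ 14.1 298.8] [array([ 21., 293.]), array([138.,  42.]), np.float64(90.0)]
[132 247  36  49 495] [148.1 271.1] [array([148.6, 268.8]), array([13.9, 55.4]), np.float64(26.1)]
[338 246  37  50 544] [356.7 270.7] [array([356.6, 268.7]), array([55.4, 15.2]), np.float64(63.9)]
[  34  251   69   55 2244] [ 64.4 274. ] [array([ 68.2, 277.3]), array([69.7, 51.9]), np.float64(6.1)]
[ 160  291  186   59 6507] [260.4 319.7] [array([253.9, 328.4]), array([ 56.7, 184.2]), np.float64(83.4)]
[ 80 351  45  33 991] [102.4 370.2] [array([102., 367.]), array([32., 44.]), np.float64(90.0)]
[390 354  36  30 622] [407.9 368.2] [array([409.5, 368.5]), array([42.4, 21.2]), np.float64(45.0)]
```

View pics/w3.png

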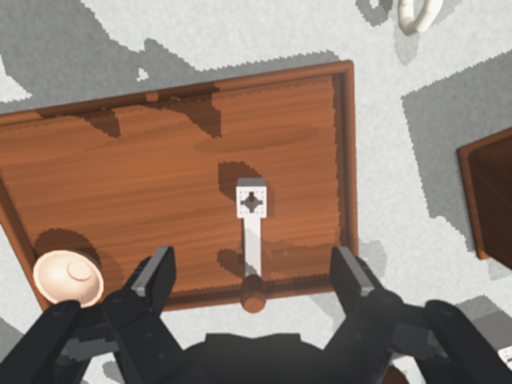

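The wrist view shows the crank: bore at (252,202), arm down column 252–253, knob at (254,291). The dish is far left at (68,277).

Run:
```python
from h import *
C=camc([529.2,110.9,74.8],-.1); f=np.load('pics/w3.npz'); p=f['p']
g=cv2.cvtColor(p,cv2.COLOR_BGR2GRAY); r=g[186:220,236:268]; S=cv2.cvtColor(p,cv2.COLOR_BGR2HSV)[...,1]
m=((S<60)&(g>170)).astype(np.uint8); n,l,s,c=cv2.connectedComponentsWithStats(m); 
i=l[190,243]; print('hub',s[i],c[i])
# top face outline: rows/cols
dk=(r<120); q=np.argwhere(dk[6:28,6:26])+6; print('bore dark centroid',q[:,1].mean()+236,q[:,0].mean()+186,len(q))
for y in range(190,280,8):
    row=m[y,225:280]; x=np.flatnonzero(row)+225; print(y,x.min() if len(x) else None,x.max() if len(x) else None)
h=onplane(C,(252,202),38)[0]; k=onplane(C,(254,291),54)[0]
a0,a1=onplane(C,(252.5,222),15)[0],onplane(C,(252.8,275),15)[0]
print(h,k,np.degrees(np.arctan2(*(k-h)[1::-1])),np.linalg.norm((k-h)[:2]),a0,a1)
```

```text
hub [ 236  186   31   90 1507] [252.08759124 223.10285335]
bore dark centroid 250.89240506329114 201.7594936708861 158
190 236 266
198 237 266
206 237 266
214 237 266
222 244 260
230 245 260
238 245 259
246 245 260
254 246 259
262 247 260
270 256 260
278 None None
[531.74408125 112.36248992  38.        ] [452.49945586 110.56738932  54.        ] -178.70232081577785 79.26495467977253 [502.59866665 111.94030043  15.        ] [441.99914313 111.61969531  15.        ]
```

Call:
apply_moves --targets '[{"delta_pos":[0.25,-0.15,2],"rotation":[0,0,0],"jaw":1},{"delta_pos":[0.25,-0.15,4],"rotation":[0,0,0],"jaw":1},{"delta_pos":[0.25,-0.15,5.5],"rotation":[0,0,0],"jaw":1},{"delta_pos":[0.25,-0.15,6.1],"rotation":[0,0,0],"jaw":1},{"delta_pos":[0.25,-0.15,6.1],"rotation":[0,0,0],"jaw":1},{"delta_pos":[0.25,-0.15,6.1],"rotation":[0,0,0],"jaw":0},{"delta_pos":[0.25,-0.15,6.1],"rotation":[0,0,0],"jaw":0},{"delta_pos":[0.25,-0.15,6.1],"rotation":[0,0,0],"jaw":0},{"delta_pos":[0.25,-0.15,6.1],"rotation":[0,0,0],"jaw":0},{"delta_pos":[0.25,-0.15,6.1],"rotation":[0,0,0],"jaw":0},{"delta_pos":[0.25,-0.15,6.1],"rotation":[0,0,0],"jaw":0},{"delta_pos":[0.25,-0.15,6.1],"rotation":[0,0,0],"jaw":0},{"delta_pos":[0.25,-0.15,6.1],"rotation":[0,0,0],"jaw":0}]' --force 50

```text
time_s: 5.98
eef_pos: [531.7, 112.7, 13.7]
eef_rot: [1.0, -0.001, -0.0, 0.0]
wrist_force: [-0.4, 0.9, 0.4]
finger_gap: -0.2
gripper_force: 0.0
```

The fingers shut on nothing, so I'm taking a look before going on.

Run:
```python
from h import *
p,d=ctrl.snapshot('wrist'); q,_=ctrl.snapshot('side'); np.savez('pics/w4.npz',p=p,d=d)
a=cv2.resize(p,(400,300)); b=cv2.resize(q[190:290,180:313],(400,300),interpolation=cv2.INTER_CUBIC)
cv2.imwrite('pics/w4.png',np.hstack([a,b])); print(ctrl.get_obs())
```

```text
{'time_s': 6.075, 'q': array([ 1.31202575e-01,  4.61188036e-01,  1.79276633e+00, -7.17801628e-06,
        8.87657877e-01,  1.70315749e+00]), 'qd': array([ 0.00037026, -0.00099549, -0.00034318,  0.00036191,  0.00068867,
       -0.00144239]), 'joint_torque': array([ 8.66100581e-04, -4.71805143e+01, -1.69550139e+01, -2.01951087e-05,
        9.25322165e-04, -1.88752404e-05]), 'eef_pos': array([531.69057234, 112.72576893,  13.68600537]), 'eef_rot': array([ 9.99999833e-01, -5.77026798e-04, -9.34345622e-06,  4.04641871e-06]), 'wrist_force': array([ 0.50457436, -0.49288592, -0.1011533 ]), 'ft_torque': array([0.03779548, 0.02247107, 0.06260955]), 'gripper_force': 0.0, 'finger_gap': -0.023409125541537748}
```

View pics/w4.png

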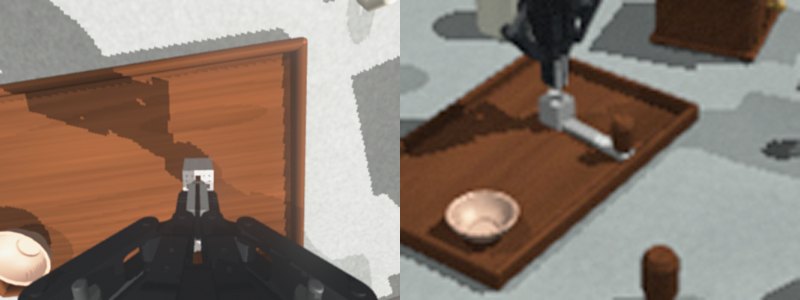

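The fingers shut just behind the hub (hub at (198,178) in the left half), over the arm. My x estimate was short, so I'll check it against the depth data.

Run:
```python
from h import *
f=np.load('pics/w3.npz'); C=camc([529.2,110.9,74.8],-.1); W=cloud(C,f['d'])
for px in [(240,190),(262,190),(240,213),(262,213),(252,194),(252,240),(252,260),(254,291),(254,300)]: print('w3',px,f['d'][px[1],px[0]],W[px[1],px[0]].round(1))
f=np.load('pics/w4.npz'); C=camc([531.7,112.4,13.7],-.1); W=cloud(C,f['d'])
print('tcp px',proj(C,[531.7,112.4,13.7]),proj(C,[531.7,112.4,32.7]))
for v in range(196,300,6): print('w4',v,W[v,254].round(1),W[v,240].round(1))
ft=np.load('pics/top0.npz'); Ct=cam('top'); print(onplane(Ct,(238.3,163.6),38))
```

```text
w3 (240, 190) 229.29245 [542.5 122.6  37.6]
w3 (262, 190) 228.32858 [542.7 103.9  38.5]
w3 (240, 213) 234.7802 [521.8 122.8  38.7]
w3 (262, 213) 235.51437 [521.5 103.6  38. ]
w3 (252, 194) 262.0767 [528.9 112.4   7.5]
w3 (252, 240) 270.35056 [482.6 112.4  14.3]
w3 (252, 260) 276.6264 [460.1 112.4  15.1]
w3 (254, 291) 248.65802 [448.2 110.5  48.6]
w3 (254, 300) 245.38744 [442.6 110.5  53.9]
tcp px [253.87634057 222.35190535] [253.99952527 234.09998766]
w4 196 [550.3 112.3   8.1] [550.6 122.5   9.2]
w4 202 [546.2 112.3   9.8] [545.4 122.7   7.6]
w4 208 [545.6 112.4  20.4] [545.1 122.2  19.2]
w4 214 [545.6 112.4  31.2] [545.7 121.6  31.4]
w4 220 [544.2 112.4  37.9] [544.5 121.3  38.4]
w4 226 [526.3 112.3   8.4] [540.3 121.4  38.4]
w4 232 [521.8 112.3   9.5] [535.9 121.5  38. ]
w4 238 [544.  112.6  61.8] [529.8 121.7  34.7]
w4 244 [543.2 112.6  67.1] [539.3 120.4  60.1]
w4 250 [543.5 112.6  74. ] [543.6 119.7  74. ]
w4 256 [543.4 112.6  79.5] [543.1 119.5  79.1]
w4 262 [543.9 112.7  85.6] [543.4 119.3  84.8]
w4 268 [543.5 112.7  89.9] [543.6 119.   90. ]
w4 274 [539.7 112.7  89.1] [544.4 118.8  95.8]
w4 280 [537.5 112.7  90.5] [544.1 118.6  99.6]
w4 286 [533.9 112.7  90.1] [544.6 118.4 104.1]
w4 292 [530.7 112.7  90.2] [544.7 118.2 107.9]
w4 298 [527.7 112.7  90.7] [543.6 118.1 110.1]
[[533.30946781 112.65135872  38.        ]]
```

Run:
```python
from h import *
f=np.load('pics/w4.npz'); C=camc([531.7,112.4,13.7],-.1); W=cloud(C,f['d'])
for v in range(226,246,2): print(v,[(u,*W[v,u][[0,2]].round().astype(int)) for u in range(242,268,3)])
f=np.load('pics/w3.npz'); C=camc([529.2,110.9,74.8],-.1); W=cloud(C,f['d'])
for v in (250,256,262,270,280): print(v,[tuple(W[v,u].round().astype(int)) for u in (150,160,170,335,345,355)])
print(proj(C,[529.2,153,74.8]),proj(C,[529.2,153,88]))
```

```text
226 [(242, np.int64(540), np.int64(38)), (245, np.int64(540), np.int64(38)), (248, np.int64(540), np.int64(38)), (251, np.int64(526), np.int64(7)), (254, np.int64(526), np.int64(8)), (257, np.int64(540), np.int64(39)), (260, np.int64(540), np.int64(38)), (263, np.int64(541), np.int64(39)), (266, np.int64(540), np.int64(37))]
228 [(242, np.int64(539), np.int64(39)), (245, np.int64(539), np.int64(38)), (248, np.int64(538), np.int64(38)), (251, np.int64(524), np.int64(8)), (254, np.int64(525), np.int64(8)), (257, np.int64(539), np.int64(40)), (260, np.int64(539), np.int64(38)), (263, np.int64(539), np.int64(39)), (266, np.int64(539), np.int64(38))]
230 [(242, np.int64(537), np.int64(38)), (245, np.int64(537), np.int64(37)), (248, np.int64(526), np.int64(15)), (251, np.int64(523), np.int64(9)), (254, np.int64(523), np.int64(8)), (257, np.int64(526), np.int64(15)), (260, np.int64(537), np.int64(38)), (263, np.int64(537), np.int64(38)), (266, np.int64(537), np.int64(38))]
232 [(242, np.int64(536), np.int64(38)), (245, np.int64(536), np.int64(38)), (248, np.int64(527), np.int64(20)), (251, 
[... 2955 characters left out ...]
 np.int64(68), np.int64(146)), (np.int64(542), np.int64(65), np.int64(148))]
270 [(np.int64(541), np.int64(158), np.int64(153)), (np.int64(539), np.int64(155), np.int64(149)), (np.int64(531), np.int64(154), np.int64(138)), (np.int64(530), np.int64(69), np.int64(137)), (np.int64(539), np.int64(69), np.int64(149)), (np.int64(541), np.int64(66), np.int64(152))]
280 [(np.int64(541), np.int64(155), np.int64(160)), (np.int64(535), np.int64(154), np.int64(151)), (np.int64(525), np.int64(155), np.int64(138)), (np.int64(525), np.int64(69), np.int64(138)), (np.int64(534), np.int64(69), np.int64(151)), (np.int64(541), np.int64(69), np.int64(160))]
[196.63611266 222.33450562] [192.85822051 230.25242918]
```

Depth settles it. The hub is where I put it, at (531.9,112.4) with its top at 38, but the real fingertips sit about 44 mm behind the reported TCP when shut (z≈57 with the TCP reported at 13.7) and 59 mm when open. I'll allow for that offset: open, go 45 mm lower, and close again, watching the wrist force.

Call:
apply_moves --targets '[{"delta_pos":[0,0,0],"rotation":[0,0,0],"jaw":1},{"delta_pos":[0,0,0],"rotation":[0,0,0],"jaw":1},{"delta_pos":[0,0,0],"rotation":[0,0,0],"jaw":1},{"delta_pos":[0,0,0],"rotation":[0,0,0],"jaw":1},{"delta_pos":[0,0,0],"rotation":[0,0,0],"jaw":1},{"delta_pos":[0,0,0],"rotation":[0,0,0],"jaw":1}]' --force 50

```text
time_s: 6.82
eef_pos: [531.7, 112.7, 13.7]
eef_rot: [1.0, -0.001, -0.0, 0.0]
wrist_force: [0.4, -0.4, 0.1]
finger_gap: 85.3
gripper_force: 0.0
```

Call:
apply_moves --targets '[{"delta_pos":[0,0,1.5],"rotation":[0,0,0],"jaw":1},{"delta_pos":[0,0,3],"rotation":[0,0,0],"jaw":1},{"delta_pos":[0,0,4],"rotation":[0,0,0],"jaw":1},{"delta_pos":[0,0,4.5],"rotation":[0,0,0],"jaw":1},{"delta_pos":[0,0,4.5],"rotation":[0,0,0],"jaw":1}]'

```text
time_s: 7.45
eef_pos: [531.3, 112.7, -31.9]
eef_rot: [1.0, -0.001, -0.001, 0.0]
wrist_force: [-0.5, -0.7, -0.4]
finger_gap: 85.5
gripper_force: 0.0
```

Call:
apply_moves --targets '[{"delta_pos":[0,0,0],"rotation":[0,0,0],"jaw":0},{"delta_pos":[0,0,0],"rotation":[0,0,0],"jaw":0},{"delta_pos":[0,0,0],"rotation":[0,0,0],"jaw":0},{"delta_pos":[0,0,0],"rotation":[0,0,0],"jaw":0},{"delta_pos":[0,0,0],"rotation":[0,0,0],"jaw":0},{"delta_pos":[0,0,0],"rotation":[0,0,0],"jaw":0}]'

```text
time_s: 8.2
eef_pos: [532.3, 112.7, -30.5]
eef_rot: [1.0, -0.001, 0.001, -0.0]
wrist_force: [-0.8, -1.2, 6.3]
finger_gap: 23.9
gripper_force: 52.1
```

The hub is gripped (gap 24 mm, 52 N). I'll lift it, carry it beside the mill with the hand turned about 40° clockwise, and look at the shaft from there.

Call:
apply_moves --targets '[{"delta_pos":[0,0,-3],"rotation":[0,0,0],"jaw":0},{"delta_pos":[0,0,-8],"rotation":[0,0,0],"jaw":0},{"delta_pos":[0,0,-13],"rotation":[0,0,0],"jaw":0},{"delta_pos":[0,0,-18],"rotation":[0,0,0],"jaw":0},{"delta_pos":[-1,4,-18],"rotation":[0,0,0.12],"jaw":0},{"delta_pos":[-1,9,-18],"rotation":[0,0,0.26],"jaw":0},{"delta_pos":[-1.9,14,-18],"rotation":[0,0,0.4],"jaw":0},{"delta_pos":[-1.9,19,-18],"rotation":[0,0,0.55],"jaw":0},{"delta_pos":[-1.9,23,-18],"rotation":[0,0,0.65],"jaw":0},{"delta_pos":[-1.9,24.9,-18],"rotation":[0,0,0.7],"jaw":0},{"delta_pos":[-1.9,24.9,-18],"rotation":[0,0,0.7],"jaw":0},{"delta_pos":[-1.9,24.9,-18],"rotation":[0,0,0.7],"jaw":0},{"delta_pos":[-1.9,24.9,-18],"rotation":[0,0,0.7],"jaw":0},{"delta_pos":[-1.9,24.9,-18],"rotation":[0,0,0.7],"jaw":0},{"delta_pos":[-1.9,24.9,-18],"rotation":[0,0,0.7],"jaw":0}]' --force 50

```text
time_s: 10.07
eef_pos: [512.4, -135.7, 148.7]
eef_rot: [0.939, -0.343, 0.0, -0.0]
wrist_force: [-0.1, 1.0, -2.0]
finger_gap: 24.2
gripper_force: 49.4
```

Run:
```python
from h import *
e=[]
for i in range(3):
    e.append(ctrl.get_obs()['eef_pos']); p,d=ctrl.snapshot('wrist')
o=ctrl.get_obs(); print(np.round(e,1),o['eef_rot'],o['wrist_force'],o['ft_torque'])
np.savez('pics/w5.npz',p=p,d=d)
C=camc([512.3,-136.6,149.2],-40.2); print('exp tip',proj(C,[539.7,-159.1,161]),'hub top',proj(C,[512.3,-136.6,218]))
cv2.imwrite('pics/w5.png',cv2.resize(p[90:384,130:390],None,fx=2,fy=2,interpolation=cv2.INTER_CUBIC))
```

```text
[[ 512.4 -135.7  148.7]
 [ 512.4 -135.8  148.8]
 [ 512.4 -135.9  148.8]] [ 9.39226392e-01 -3.43298390e-01  1.95079369e-05 -1.01320793e-05] [-0.76643348  0.37442321 -1.74995539] [ 0.02113815 -0.06656942  0.0242882 ]
exp tip [253.64827384 178.67663956] hub top [254.84521741 278.45078329]
```

View pics/w5.png

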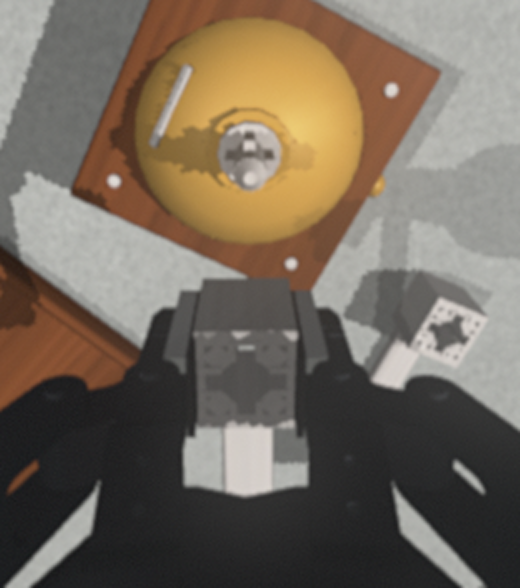

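The crank is held level. The bore is at view (246,377), i.e. pixel (253.2,278.5), and the shaft tip at view (249,178), i.e. pixel (254.5,179). One spline points straight up the image at (250,145), so the splines nearly match the hand's present yaw. The other crank at (450,330) stays on the table. No more pictures from here, only numbers.

Run:
```python
from h import *
p=np.load('pics/w5.npz')['p']; g=cv2.cvtColor(p,cv2.COLOR_BGR2GRAY); H=cv2.cvtColor(p,cv2.COLOR_BGR2HSV)
C=camc([512.3,-136.6,149.2],-40.2)
w=g[173:186,247:262].astype(float); m=w>np.percentile(w,85); q=np.argwhere(m).mean(0)+[173,247]; print('tip px',q[::-1], w.max())
w=g[262:300,231:277].astype(float); _,m=cv2.threshold(w.astype(np.uint8),0,1,cv2.THRESH_OTSU); q2=np.argwhere(m==0)
print('bore px',(q2.mean(0)+[262,231])[::-1],len(q2))
print('\n'.join(''.join('#' if x==0 else '.' for x in r) for r in m))
a=np.radians(-40.2); ex=np.array([np.cos(a),np.sin(a)]); ey=np.array([np.sin(a),-np.cos(a)])
for n,px,z in (('tip',(254.5,179),160),('bore',(253.2,278.5),218),('bore',(253.2,278.5),217)):
    W=onplane(C,px,z)[0]; r=W[:2]-[512.3,-136.6]; print(n,W.round(1),'tool xy',(r@ex).round(2),(r@ey).round(2))
sp=g[155:190,238:272]; print('\n'.join(' '.join('%3d'%x for x in r) for r in sp[::1]))
```

```text
tip px [255.46428571 178.60714286] 215.0
bore px [252.50205198 280.11354309] 731
..............................................
..###......##..................##......####...
.###.......##.................###......####...
.###.............#......................###...
.................##########...................
.................##########...................
.................##########...................
.................##########...................
.................##########...................
...............##############............#....
.###..........#################.........##....
.####.......####################.......###....
...........######################.............
..........########################............
..........########################............
..########################################....
..#########################################...
.#########################################....
.#########################################....
..########################################....
..########################################....
..##############################
[... 4968 characters left out ...]
 171 171 171 171 171
159 160 160 162 161 163 162 163 163 162 158 157 159 159 158 157 157 159 165 166 167 170 169 167 165 166 168 168 170 170 171 169 170 170
158 158 160 161 161 162 164 162 163 163 159 159 163 164 167 166 165 166 170 168 167 168 167 169 168 168 169 169 169 170 168 169 170 169
156 158 159 159 160 160 161 162 162 163 163 163 164 165 164 166 166 168 167 167 167 167 167 167 168 168 167 168 168 168 167 168 169 168
155 156 157 158 158 159 161 161 161 162 164 164 163 164 165 164 165 165 166 165 166 166 166 167 167 168 168 167 168 168 167 168 167 168
155 155 157 157 158 157 160 160 160 161 163 163 163 164 164 163 165 165 165 165 165 166 167 166 165 167 166 167 167 166 167 168 167 168
```

Run:
```python
from h import *
f=np.load('pics/w5.npz'); C=camc([512.3,-136.6,149.2],-40.2); W=cloud(C,f['d'])
R=W[264:298,231:277].reshape(-1,3); R=R[(R[:,2]>212)&(R[:,2]<224)]; z=np.median(R[:,2]); print('hub top z',z,len(R),R[:,2].std())
a=np.radians(-40.2); M=np.array([[np.cos(a),np.sin(a)],[np.sin(a),-np.cos(a)]])
for z in (217,218,z): print(M@(onplane(C,(252.5,280.3),z)[0][:2]-[512.3,-136.6]))
T=W[174:184,250:259].reshape(-1,3); print('tip z',np.nanmax(T[:,2]),np.nanmedian(T[:,2])); print(M@(onplane(C,(254.4,178.8),160)[0][:2]-[512.3,-136.6]))
S=W[160:166,252:257].reshape(-1,3); print('spline top z',np.nanmedian(S[:,2]))
```

```text
hub top z 217.49402725098628 1170 1.5501912186040379
[-1.80403349 -1.15161132]
[-1.07576634 -1.15246309]
[-1.44424967 -1.15203212]
tip z 162.90644675764946 161.13782136624576
[ 3.50995510e+01 -2.88977891e-03]
spline top z 143.95524541934017
```

Call:
apply_moves --targets '[{"delta_pos":[3.6,0.1,0],"rotation":[0,0,0],"jaw":0},{"delta_pos":[3.6,0.1,1],"rotation":[0,0,0],"jaw":0},{"delta_pos":[3.6,0.1,2],"rotation":[0,0,0],"jaw":0},{"delta_pos":[3.6,0.1,2.4],"rotation":[0,0,0],"jaw":0},{"delta_pos":[3.6,0.1,2.4],"rotation":[0,0,0],"jaw":0},{"delta_pos":[3.6,0.1,2.6],"rotation":[0,0,0],"jaw":0},{"delta_pos":[3.6,0.1,2.8],"rotation":[0,0,0],"jaw":0},{"delta_pos":[3.6,0.1,2.9],"rotation":[0,0,0],"jaw":0},{"delta_pos":[3.6,0.1,3],"rotation":[0,0,0],"jaw":0},{"delta_pos":[3.6,0.1,3],"rotation":[0,0,0],"jaw":0}]'

```text
time_s: 11.48
eef_pos: [539.2, -160.2, 118.7]
eef_rot: [0.939, -0.343, -0.0, -0.0]
wrist_force: [0.3, 0.2, -2.2]
finger_gap: 24.5
gripper_force: 49.4
```

Call:
apply_moves --targets '[{"delta_pos":[0,0,0.1],"rotation":[0,0,0],"jaw":0},{"delta_pos":[0,0,0.2],"rotation":[0,0,0],"jaw":0},{"delta_pos":[0,0,0.2],"rotation":[0,0,0],"jaw":0}]'

```text
time_s: 11.85
eef_pos: [539.1, -160.2, 116.6]
eef_rot: [0.939, -0.343, -0.0, -0.0]
wrist_force: [0.5, -0.7, -0.9]
finger_gap: 24.2
gripper_force: 49.4
```

Call:
apply_moves --targets '[{"delta_pos":[0,0,0.1],"rotation":[0,0,0],"jaw":0},{"delta_pos":[0,0,0.2],"rotation":[0,0,0],"jaw":0},{"delta_pos":[0,0,0.3],"rotation":[0,0,0],"jaw":0},{"delta_pos":[0,0,0.4],"rotation":[0,0,0],"jaw":0},{"delta_pos":[0,0,0.4],"rotation":[0,0,0],"jaw":0}]'

```text
time_s: 12.48
eef_pos: [539.2, -160.2, 112.6]
eef_rot: [0.939, -0.343, -0.0, 0.0]
wrist_force: [-0.9, -0.0, -2.6]
finger_gap: 24.0
gripper_force: 49.4
```

Call:
apply_moves --targets '[{"delta_pos":[0,0,0.1],"rotation":[0,0,0],"jaw":0},{"delta_pos":[0,0,0.2],"rotation":[0,0,0],"jaw":0},{"delta_pos":[0,0,0.3],"rotation":[0,0,0],"jaw":0},{"delta_pos":[0,0,0.4],"rotation":[0,0,0],"jaw":0},{"delta_pos":[0,0,0.4],"rotation":[0,0,0],"jaw":0},{"delta_pos":[0,0,0.4],"rotation":[0,0,0],"jaw":0}]'

```text
time_s: 13.22
eef_pos: [539.3, -160.2, 108.7]
eef_rot: [0.939, -0.343, -0.0, -0.0]
wrist_force: [1.0, -0.5, -1.1]
finger_gap: 24.2
gripper_force: 49.4
```

Call:
apply_moves --targets '[{"delta_pos":[0,0,0.1],"rotation":[0,0,0],"jaw":0},{"delta_pos":[0,0,0.2],"rotation":[0,0,0],"jaw":0},{"delta_pos":[0,0,0.3],"rotation":[0,0,0],"jaw":0},{"delta_pos":[0,0,0.35],"rotation":[0,0,0],"jaw":0},{"delta_pos":[0,0,0.4],"rotation":[0,0,0],"jaw":0}]'

```text
time_s: 13.85
eef_pos: [539.2, -160.2, 104.7]
eef_rot: [0.939, -0.343, -0.0, 0.0]
wrist_force: [-0.0, 1.0, -1.8]
finger_gap: 24.6
gripper_force: 49.4
```

Call:
apply_moves --targets '[{"delta_pos":[0,0,0.05],"rotation":[0,0,0],"jaw":0},{"delta_pos":[0,0,0.1],"rotation":[0,0,0],"jaw":0},{"delta_pos":[0,0,0.1],"rotation":[0,0,0],"jaw":0}]'

```text
time_s: 14.22
eef_pos: [539.4, -160.4, 103.7]
eef_rot: [0.939, -0.343, 0.0, 0.0]
wrist_force: [-0.3, -0.4, -1.4]
finger_gap: 24.4
gripper_force: 49.4
```

Call:
apply_moves --targets '[{"delta_pos":[0,0,0.05],"rotation":[0,0,0],"jaw":0},{"delta_pos":[0,0,0.05],"rotation":[0,0,0],"jaw":0}]'

```text
time_s: 14.48
eef_pos: [539.4, -160.3, 103.2]
eef_rot: [0.939, -0.343, 0.0, 0.0]
wrist_force: [0.3, -1.5, -1.1]
finger_gap: 24.0
gripper_force: 49.5
```

Call:
apply_moves --targets '[{"delta_pos":[0,0,0.05],"rotation":[0,0,0],"jaw":0},{"delta_pos":[0,0,0.1],"rotation":[0,0,0],"jaw":0},{"delta_pos":[0,0,0.1],"rotation":[0,0,0],"jaw":0}]'

```text
time_s: 14.85
eef_pos: [539.4, -160.3, 102.2]
eef_rot: [0.939, -0.343, 0.0, 0.0]
wrist_force: [0.7, -0.2, -1.6]
finger_gap: 24.3
gripper_force: 49.4
```

Call:
apply_moves --targets '[{"delta_pos":[0,0,0.05],"rotation":[0,0,0],"jaw":0},{"delta_pos":[0,0,0.1],"rotation":[0,0,0],"jaw":0},{"delta_pos":[0,0,0.1],"rotation":[0,0,0],"jaw":0}]'

```text
time_s: 15.22
eef_pos: [539.4, -160.4, 101.2]
eef_rot: [0.939, -0.343, 0.0, 0.0]
wrist_force: [1.7, -0.7, -1.5]
finger_gap: 24.6
gripper_force: 49.5
```

Call:
apply_moves --targets '[{"delta_pos":[0,0,0.05],"rotation":[0,0,0],"jaw":0},{"delta_pos":[0,0,0.1],"rotation":[0,0,0],"jaw":0},{"delta_pos":[0,0,0.1],"rotation":[0,0,0],"jaw":0}]'

```text
time_s: 15.6
eef_pos: [539.4, -160.4, 100.2]
eef_rot: [0.939, -0.343, 0.0, 0.0]
wrist_force: [1.1, -1.5, -1.1]
finger_gap: 24.1
gripper_force: 49.5
```

Still no resistance with the underside about 4 mm below the spline ends, so the splines are matching. I'll keep sliding gently.

Call:
apply_moves --targets '[{"delta_pos":[0,0,0.1],"rotation":[0,0,0],"jaw":0},{"delta_pos":[0,0,0.2],"rotation":[0,0,0],"jaw":0},{"delta_pos":[0,0,0.3],"rotation":[0,0,0],"jaw":0},{"delta_pos":[0,0,0.3],"rotation":[0,0,0],"jaw":0}]'

```text
time_s: 16.1
eef_pos: [539.4, -160.4, 97.1]
eef_rot: [0.939, -0.343, 0.0, 0.0]
wrist_force: [1.3, -1.3, -1.2]
finger_gap: 24.1
gripper_force: 49.4
```

Call:
apply_moves --targets '[{"delta_pos":[0,0,0.1],"rotation":[0,0,0],"jaw":0},{"delta_pos":[0,0,0.2],"rotation":[0,0,0],"jaw":0},{"delta_pos":[0,0,0.3],"rotation":[0,0,0],"jaw":0},{"delta_pos":[0,0,0.4],"rotation":[0,0,0],"jaw":0},{"delta_pos":[0,0,0.4],"rotation":[0,0,0],"jaw":0}]'

```text
time_s: 16.73
eef_pos: [539.4, -160.3, 93.1]
eef_rot: [0.939, -0.343, 0.0, 0.0]
wrist_force: [2.7, -1.9, -1.3]
finger_gap: 24.0
gripper_force: 49.4
```

Call:
apply_moves --targets '[{"delta_pos":[0,0,0.1],"rotation":[0,0,0],"jaw":0},{"delta_pos":[0,0,0.2],"rotation":[0,0,0],"jaw":0},{"delta_pos":[0,0,0.3],"rotation":[0,0,0],"jaw":0},{"delta_pos":[0,0,0.3],"rotation":[0,0,0],"jaw":0}]'

```text
time_s: 17.23
eef_pos: [539.4, -160.3, 90.1]
eef_rot: [0.939, -0.343, 0.0, 0.0]
wrist_force: [1.9, -2.3, -1.8]
finger_gap: 24.2
gripper_force: 49.5
```

Call:
apply_moves --targets '[{"delta_pos":[0,0,0.1],"rotation":[0,0,0],"jaw":0},{"delta_pos":[0,0,0.2],"rotation":[0,0,0],"jaw":0},{"delta_pos":[0,0,0.3],"rotation":[0,0,0],"jaw":0},{"delta_pos":[0,0,0.3],"rotation":[0,0,0],"jaw":0}]'

```text
time_s: 17.73
eef_pos: [539.4, -160.3, 87.2]
eef_rot: [0.939, -0.343, 0.0, 0.0]
wrist_force: [3.0, -2.6, -1.3]
finger_gap: 24.2
gripper_force: 49.5
```

Call:
apply_moves --targets '[{"delta_pos":[0,0,0.05],"rotation":[0,0,0],"jaw":0},{"delta_pos":[0,0,0.1],"rotation":[0,0,0],"jaw":0},{"delta_pos":[0,0,0.1],"rotation":[0,0,0],"jaw":0}]'

```text
time_s: 18.1
eef_pos: [539.4, -160.4, 86.5]
eef_rot: [0.939, -0.343, 0.0, 0.0]
wrist_force: [2.5, -3.0, 1.5]
finger_gap: 24.1
gripper_force: 49.8
```

Call:
apply_moves --targets '[{"delta_pos":[0,0,0.05],"rotation":[0,0,0],"jaw":0},{"delta_pos":[0,0,0.05],"rotation":[0,0,0],"jaw":0},{"delta_pos":[0,0,0.05],"rotation":[0,0,0],"jaw":0}]'

```text
time_s: 18.48
eef_pos: [539.4, -160.4, 86.4]
eef_rot: [0.939, -0.343, 0.0, 0.0]
wrist_force: [1.5, -1.7, 5.5]
finger_gap: 24.3
gripper_force: 50.3
```

Seated: z matches the expected home height (86.4 vs 86.2) and about 7 N presses on the shoulder. I'll let go and lift off, then turn the hand half round while moving over the knob, so that it can follow the whole winding arc with the pads tangential.

Call:
apply_moves --targets '[{"delta_pos":[0,0,-0.03],"rotation":[0,0,0],"jaw":1},{"delta_pos":[0,0,-0.03],"rotation":[0,0,0],"jaw":1},{"delta_pos":[0,0,-0.03],"rotation":[0,0,0],"jaw":1},{"delta_pos":[0,0,-0.03],"rotation":[0,0,0],"jaw":1},{"delta_pos":[0,0,-0.03],"rotation":[0,0,0],"jaw":1},{"delta_pos":[0,0,-0.03],"rotation":[0,0,0],"jaw":1},{"delta_pos":[0,0,-2],"rotation":[0,0,0],"jaw":1},{"delta_pos":[0,0,-4.5],"rotation":[0,0,0],"jaw":1},{"delta_pos":[0,0,-6.5],"rotation":[0,0,0],"jaw":1},{"delta_pos":[0,0,-6.5],"rotation":[0,0,0],"jaw":1}]'

```text
time_s: 19.73
eef_pos: [540.6, -160.8, 152.3]
eef_rot: [0.939, -0.343, 0.002, 0.0]
wrist_force: [-0.5, -0.2, -0.6]
finger_gap: 85.4
gripper_force: 0.0
```

Call:
apply_moves --targets '[{"delta_pos":[-1,0,0],"rotation":[0,0,-0.17],"jaw":1},{"delta_pos":[-2,0,0],"rotation":[0,0,-0.34],"jaw":1},{"delta_pos":[-3,0,0],"rotation":[0,0,-0.51],"jaw":1},{"delta_pos":[-4,0,0],"rotation":[0,0,-0.68],"jaw":1},{"delta_pos":[-5,0,0],"rotation":[0,0,-0.85],"jaw":1},{"delta_pos":[-6,0,0],"rotation":[0,0,-1.02],"jaw":1},{"delta_pos":[-7,0,0],"rotation":[0,0,-1.19],"jaw":1},{"delta_pos":[-8,0,0],"rotation":[0,0,-1.36],"jaw":1},{"delta_pos":[-9,0,0],"rotation":[0,0,-1.53],"jaw":1},{"delta_pos":[-9.5,0,0],"rotation":[0,0,-1.7],"jaw":1},{"delta_pos":[-9.5,0,0],"rotation":[0,0,-1.87],"jaw":1},{"delta_pos":[-9.5,0,0],"rotation":[0,0,-2.04],"jaw":1},{"delta_pos":[-9.5,0,0],"rotation":[0,0,-2.21],"jaw":1},{"delta_pos":[-9.5,0,0],"rotation":[0,0,-2.38],"jaw":1},{"delta_pos":[-9.5,0,0],"rotation":[0,0,-2.55],"jaw":1},{"delta_pos":[-9.5,0,0],"rotation":[0,0,-2.72],"jaw":1},{"delta_pos":[-9.5,0,0],"rotation":[0,0,-2.89],"jaw":1},{"delta_pos":[-9.5,0,0],"rotation":[0,0,-3.06],"jaw":1},{"delta_pos":[-9.5,0,0],"rotation":[0,0,-3.14],"jaw":1},{"delta_pos":[-9.5,0,0],"rotation":[0,0,-3.14],"jaw":1}]'

```text
time_s: 22.22
eef_pos: [465.9, -98.7, 149.7]
eef_rot: [0.345, 0.939, -0.0, -0.001]
wrist_force: [0.2, -0.9, -0.2]
finger_gap: 85.3
gripper_force: 0.0
```

Run:
```python
from h import *
o=ctrl.get_obs(); print(o['eef_pos'].round(1),o['eef_rot'].round(3),o['q'].round(2))
p,d=ctrl.snapshot('wrist'); C=camc([466.6,-99.3,151.2],139.8); W=cloud(C,d); np.savez('pics/w6.npz',p=p,d=d)
# knob top / hub top from depth
a=np.radians(139.8); M=np.array([[np.cos(a),np.sin(a)],[np.sin(a),-np.cos(a)]])
L=(W[...,:2]-[466.6,-99.3])@M.T; Z=W[...,2]
for n,c,z0,z1,r in (('knob',(0,0),160,176,20),('hubtop',(-95,0),151,158,22)):
    m=(np.hypot(L[...,0]-c[0],L[...,1]-c[1])<r)&(Z>z0)&(Z<z1); q=L[m]; print(n,m.sum(), q.mean(0) if m.sum() else '', np.median(Z[m]) if m.sum() else '', q.min(0) if m.sum() else '',q.max(0) if m.sum() else '')
```

```text
[465.9 -98.7 149.7] [ 0.345  0.939 -0.    -0.001] [-0.3   0.21  1.77  0.    1.17 -1.16]
knob 1010 [3.9427395 0.8340409] 170.70547909193363 [ -9.81332582 -11.49100418] [13.43495437 12.86821431]
hubtop 652 [-87.51928772   2.20991787] 156.169724818259 [-101.71492642  -10.37768955] [-78.79275353  14.56789705]
```

The depth data confirms it: knob top at z 171 (= 125 + 46, so the crank is fully home), centred within about 2 mm of the hand. I'll go down and pinch the knob lightly.

Call:
apply_moves --targets '[{"delta_pos":[0.15,0.05,2],"rotation":[0,0,0],"jaw":1},{"delta_pos":[0.15,0.05,4],"rotation":[0,0,0],"jaw":1},{"delta_pos":[0.15,0.05,5.2],"rotation":[0,0,0],"jaw":1},{"delta_pos":[0.15,0.05,5.6],"rotation":[0,0,0],"jaw":1},{"delta_pos":[0.15,0.05,5.6],"rotation":[0,0,0],"jaw":0.4},{"delta_pos":[0.15,0.05,5.6],"rotation":[0,0,0],"jaw":0.4},{"delta_pos":[0.15,0.05,5.6],"rotation":[0,0,0],"jaw":0.4},{"delta_pos":[0.15,0.05,5.6],"rotation":[0,0,0],"jaw":0.35},{"delta_pos":[0.15,0.05,5.6],"rotation":[0,0,0],"jaw":0.33},{"delta_pos":[0.15,0.05,5.6],"rotation":[0,0,0],"jaw":0.33}]' --force 20

```text
time_s: 23.52
eef_pos: [465.9, -97.6, 94.8]
eef_rot: [0.344, 0.939, 0.0, 0.0]
wrist_force: [0.6, 0.6, 0.1]
finger_gap: 28.3
gripper_force: 0.0
```

Run:
```python
from h import *
# arc rows, tool axes at start: tool x radial outward, tool y = clockwise tangent(+)?  yaw=a: y=(sin a,-cos a) = clockwise tangent
for i in range(1,21):
    t=np.radians(5*i); print(i,round(9.5*(np.cos(t)-1),2),round(9.5*np.sin(t),2),round(t,3))
print(ctrl.get_obs()['finger_gap'],ctrl.get_obs()['eef_pos'])
```

```text
1 -0.04 0.83 0.087
2 -0.14 1.65 0.175
3 -0.32 2.46 0.262
4 -0.57 3.25 0.349
5 -0.89 4.01 0.436
6 -1.27 4.75 0.524
7 -1.72 5.45 0.611
8 -2.22 6.11 0.698
9 -2.78 6.72 0.785
10 -3.39 7.28 0.873
11 -4.05 7.78 0.96
12 -4.75 8.23 1.047
13 -5.49 8.61 1.134
14 -6.25 8.93 1.222
15 -7.04 9.18 1.309
16 -7.85 9.36 1.396
17 -8.67 9.46 1.484
18 -9.5 9.5 1.571
19 -10.33 9.46 1.658
20 -11.15 9.36 1.745
28.31140129072002 [465.87323152 -97.60881995  94.76373873]
```

The fingers cage the knob with 3 mm of play (gap 28.3 mm, knob 25 mm). One finger can then push it round without side load, so I'll wind clockwise 100°, checking the force midway.

Call:
apply_moves --targets '[{"delta_pos":[-0.04,0.83,0],"rotation":[0,0,0.087],"jaw":0.33},{"delta_pos":[-0.14,1.65,0],"rotation":[0,0,0.175],"jaw":0.33},{"delta_pos":[-0.32,2.46,0],"rotation":[0,0,0.262],"jaw":0.33},{"delta_pos":[-0.57,3.25,0],"rotation":[0,0,0.349],"jaw":0.33}]'

```text
time_s: 24.02
eef_pos: [490.1, -76.6, 94.5]
eef_rot: [0.503, 0.864, -0.001, -0.001]
wrist_force: [-2.7, -1.7, -0.0]
finger_gap: 28.1
gripper_force: 1.2
```

Gentle contact at about 3 N, as expected from 0.22 N m. The crank is turning.

Call:
apply_moves --targets '[{"delta_pos":[-0.04,0.83,0],"rotation":[0,0,0.087],"jaw":0.33},{"delta_pos":[-0.14,1.65,0],"rotation":[0,0,0.175],"jaw":0.33},{"delta_pos":[-0.32,2.46,0],"rotation":[0,0,0.262],"jaw":0.33},{"delta_pos":[-0.57,3.25,0],"rotation":[0,0,0.349],"jaw":0.33},{"delta_pos":[-0.89,4.01,0],"rotation":[0,0,0.436],"jaw":0.33},{"delta_pos":[-1.27,4.75,0],"rotation":[0,0,0.524],"jaw":0.33},{"delta_pos":[-1.72,5.45,0],"rotation":[0,0,0.611],"jaw":0.33},{"delta_pos":[-2.22,6.11,0],"rotation":[0,0,0.698],"jaw":0.33},{"delta_pos":[-2.78,6.72,0],"rotation":[0,0,0.785],"jaw":0.33},{"delta_pos":[-3.39,7.28,0],"rotation":[0,0,0.873],"jaw":0.33},{"delta_pos":[-4.05,7.78,0],"rotation":[0,0,0.96],"jaw":0.33},{"delta_pos":[-4.75,8.23,0],"rotation":[0,0,1.047],"jaw":0.33},{"delta_pos":[-5.49,8.61,0],"rotation":[0,0,1.134],"jaw":0.33},{"delta_pos":[-6.25,8.93,0],"rotation":[0,0,1.222],"jaw":0.33},{"delta_pos":[-7.04,9.18,0],"rotation":[0,0,1.309],"jaw":0.33},{"delta_pos":[-7.85,9.36,0],"rotation":[0,0,1.396],"jaw":0.33}]'

```text
time_s: 26.02
eef_pos: [610.4, -97.5, 94.3]
eef_rot: [0.941, 0.339, -0.001, -0.001]
wrist_force: [-1.7, 1.9, 0.7]
finger_gap: 28.5
gripper_force: 1.2
```

Call:
apply_moves --targets '[{"delta_pos":[-0.04,0.83,0],"rotation":[0,0,0.087],"jaw":0.33},{"delta_pos":[-0.14,1.65,0],"rotation":[0,0,0.175],"jaw":0.33},{"delta_pos":[-0.32,2.46,0],"rotation":[0,0,0.262],"jaw":0.33},{"delta_pos":[-0.57,3.25,0],"rotation":[0,0,0.349],"jaw":0.33},{"delta_pos":[-0.89,4.01,0],"rotation":[0,0,0.436],"jaw":0.33},{"delta_pos":[-1.27,4.75,0],"rotation":[0,0,0.524],"jaw":0.33},{"delta_pos":[-1.72,5.45,0],"rotation":[0,0,0.611],"jaw":0.33},{"delta_pos":[-2.22,6.11,0],"rotation":[0,0,0.698],"jaw":0.33},{"delta_pos":[-2.78,6.72,0],"rotation":[0,0,0.785],"jaw":0.33},{"delta_pos":[-3.39,7.28,0],"rotation":[0,0,0.873],"jaw":0.33}]'

```text
time_s: 27.28
eef_pos: [631.9, -175.0, 94.5]
eef_rot: [0.996, -0.091, -0.0, -0.001]
wrist_force: [0.2, 2.3, 0.3]
finger_gap: 28.3
gripper_force: 1.2
```

Call:
apply_moves --targets '[{"delta_pos":[-0.04,0.83,0],"rotation":[0,0,0.087],"jaw":0.33},{"delta_pos":[-0.14,1.65,0],"rotation":[0,0,0.175],"jaw":0.33},{"delta_pos":[-0.32,2.46,0],"rotation":[0,0,0.262],"jaw":0.33},{"delta_pos":[-0.57,3.25,0],"rotation":[0,0,0.349],"jaw":0.33},{"delta_pos":[-0.89,4.01,0],"rotation":[0,0,0.436],"jaw":0.33},{"delta_pos":[-1.27,4.75,0],"rotation":[0,0,0.524],"jaw":0.33},{"delta_pos":[-1.72,5.45,0],"rotation":[0,0,0.611],"jaw":0.33},{"delta_pos":[-2.22,6.11,0],"rotation":[0,0,0.698],"jaw":0.33},{"delta_pos":[-2.78,6.72,0],"rotation":[0,0,0.785],"jaw":0.33},{"delta_pos":[-2.78,6.72,0],"rotation":[0,0,0.785],"jaw":0.33},{"delta_pos":[-2.78,6.72,0],"rotation":[0,0,0.785],"jaw":0.33}]'

```text
time_s: 28.65
eef_pos: [592.9, -237.0, 94.7]
eef_rot: [0.886, -0.463, 0.0, -0.0]
wrist_force: [1.5, 0.4, 0.8]
finger_gap: 28.0
gripper_force: 0.5
```

Call:
apply_moves --targets '[{"delta_pos":[0,0,0],"rotation":[0,0,0],"jaw":0.8},{"delta_pos":[0,0,0],"rotation":[0,0,0],"jaw":0.8},{"delta_pos":[0,0,0],"rotation":[0,0,0],"jaw":0.8},{"delta_pos":[0,0,0],"rotation":[0,0,0],"jaw":0.8},{"delta_pos":[0,0,-3],"rotation":[0,0,0],"jaw":0.8},{"delta_pos":[0,0,-6],"rotation":[0,0,0],"jaw":0.8},{"delta_pos":[0,0,-10],"rotation":[0,0,0],"jaw":0.8},{"delta_pos":[0,0,-10],"rotation":[0,0,0],"jaw":0.8},{"delta_pos":[0,0,-10],"rotation":[0,0,0],"jaw":0.8},{"delta_pos":[0,0,-10],"rotation":[0,0,0],"jaw":0.8}]'

```text
time_s: 29.9
eef_pos: [591.5, -236.6, 193.1]
eef_rot: [0.886, -0.464, -0.002, 0.0]
wrist_force: [-0.4, -0.1, -0.8]
finger_gap: 68.3
gripper_force: 0.0
```

Run:
```python
from h import *
p,d=ctrl.snapshot('wrist'); o=ctrl.get_obs(); print(o['time_s'],o['eef_pos'].round(1),o['eef_rot'].round(3),o['wrist_force'].round(1))
C=cam('wrist'); W=cloud(C,d); Z=W[...,2]
c=np.array([539.3,-160.5]); r=np.hypot(W[...,0]-c[0],W[...,1]-c[1])
m=(r>70)&(r<120)&(Z>160)&(Z<176); k=W[m].mean(0); print('knob',m.sum(),k.round(1),np.degrees(np.arctan2(*(k[:2]-c)[::-1])),np.median(Z[m]))
m=(r<18)&(Z>150)&(Z<160); print('hub top',m.sum(),W[m].mean(0).round(1),np.median(Z[m]))
```

```text
29.95 [ 591.6 -236.6  193. ] [ 0.886 -0.464 -0.002  0.   ] [ 0.2 -0.3  0.4]
knob 629 [ 601.1 -235.7  166.2] -50.60676890873114 167.04412503660848
hub top 655 [ 541.  -161.4  155.1] 155.29131913604857
```

The knob now stands at about −51°, having started at 140°: roughly 190° (3.3 rad) clockwise. The hub top is at 155 mm, so the crank is home, and the hand is clear. Handing in.

```bash
python3 -c "
from station import ctrl
print(ctrl.close_job())"
```

```text
the job is handed in; nothing more can be done
None
```

The job is handed in with no verdict returned: by my measurements the crank is home on the shoulder, wound about 190° (3.3 rad) clockwise and released with the hand clear at about 30 s, with no wrist reading over 7 N, after a first grasp that closed on nothing because the real fingertips sit about 44 mm short of the reported TCP.

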